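Locate a fixture block in the corner of a fixture plate and lock the cam clamp

ROBOT

A 6-joint arm with a two-finger parallel gripper is mounted at the origin on the work surface; the furniture and walls round the work are solid. World frame = base frame: x ahead of the robot, y to its left, z up, the work surface at z = 0. Lengths are in m, angles in rad, forces in N, time in s.
With the tool pointing down it reaches from about 0.275 to 0.725 m from the base axis. Payload 15.9 kg.
Tool frame: the origin (TCP) lies midway between the tips of the shut fingers; the grasp point (between the pads) lies robot.hold_point_z behind it (robot.hold_point_z is the distance from the TCP to the grasp point, in m); z points along the fingers, y is the line along which they close (so a half turn about z gives the same grasp; the last joint's range is limited). The gripper opens to 85 mm and grips with 20 to 120 N. Pads are 22 mm wide; open, the fingers measure 114 mm over their backs; the gripper's body (76 mm by 85 mm) begins 54 mm behind the grasp point. The pads swing forward as they close: fully open they stand 13 mm farther back than shut.
Start: joints at [-1.292, 0.213, -0.034, 1.323, 0, 1.571], TCP at [0.138, -0.481, 0.231] pointing down, gripper open.
Joint ranges: [-2.98, 2.98], [-0.74, 1.72], [-1.14, 1.35], [-2.1, 2.04], [-1.57, 1.44], [-3.14, 3.14]. Speed limits (rad/s): [1.89, 1.89, 2.39, 2.57, 3.14, 3.14].

INTERFACE

Orientations are given as a rotation vector (axis times angle).
In Python, from station import state, cams, hand_in, robot gives the robot as it stands.
- The arm moves only by the tool drive_tool, never from a script. Its argument "plan" is a list that holds one entry, the list of rows, each a list of 7 numbers: the turn, a rotation vector about the world's x, y, z in degrees, then the shift along the world's x, y, z in m, then the closure, from 0 (fully open) to 1 (shut). In form: [[[rx, ry, rz, dx, dy, dz, jaw], ...]]. A call has 1 to 20 rows; each row is the pose to reach, as a shift and turn from the pose commanded when the call began; what a row does not reach only later rows make up. A row lasts 1/10 s, in which the tool goes at most 50 mm and 8.59 degrees, less where a joint would pass 70% of its speed; a pose out of reach is approached as far as the arm can. A call with a gripper value outside its range is refused whole. The fingers move at their own pace and stop on an object; "grip_force" is the grip in N (left out, the last holds). Time passes only in rows, so rows that repeat a pose let the fingers close. It gives the time, the measured TCP pose, the force, the opening and the grip force at its end, in the units of the state.
- state(): the state, without advancing time (a new reading comes with each control period).
- cams.capture(name): name is "side" or "top"; returns a dict with "img" (400x640x3 uint8, red, green, blue), "vertical_fov" (degrees; the focal length in pixels is half the picture's height over the tangent of half this angle, whatever the lens; pixels are square), "cx", "cy" (the principal point, pixels), "world_to_cam" (4x4, takes a point from world to camera coordinates). Camera axes: x right, y down, z forward; pixel columns grow to the right and rows downward; lengths in m; the calibration is good to about 2 mm. A picture is of the moment at which its call begins. There is no depth.
- hand_in(): hands the job in; it is judged then, once.
The state is a dict: "clock": time; "joints": joint angles; "qvel": joint speeds; "tau": joint torques, N m; "tool_pos": TCP position; "tool_rot": TCP orientation; "ft_force": force on the tool from outside, world axes, zero at the start; "ft_torque": the same for the moment, N m; "width": finger opening in m; "gripper_force": force on a finger pad.
Only numpy, scipy, OpenCV 4.12 (cv2) and the standard library are available. Lean on these libraries where they do the work, as an engineer would, in place of code of your own. Each camera call takes 0.05 s, during which the arm holds its last target. There are 200 camera calls.

TASK

Using fingertips only, push the black fixture block across the aluminium fixture plate until it sits flat along the back rail and fully up to the end stop, while the red-knobbed cam lever is still open. Then push the lever round, towards the side the block came from, until it is fully closed and the cam clamps the block in its corner. Push only: do not grip, lift or force anything, and leave the tools and parts around the plate where they are.

Things in the scene. Friction and masses are not known exactly. Their poses are not given: they have to be found in the camera images.
- fixture_plate: Aluminium fixture plate with a grid of tapped holes, fixed to the bench, 160 x 260 x 12 mm (its x, y, z). Origin at the centre of its underside; its x axis points roughly away from the robot, y roughly to the robot's left. On it: a steel back rail on the far (+x) side, the end stop at the +y end, the cam lever before it. Rail and stop rise 20 mm above the plate's top (screw heads 23 mm).
- corner (a point): Point on the plate's top, at x = +45, y = +90 mm of the plate (axes as the plate's), where the two locating faces meet. The rail's face looks to -x there and runs straight along y from y = -123 to +113 mm of the plate; the rail is 16 mm thick.
- stop_face (a point): Centre of the flat face, looking to -y, of the end stop's round button (14 mm diameter), at x = +17, y = +90 mm of the plate, 11 mm above its top. The button stands 6 mm proud of a steel stop block, 40 (x) x 15 (y) mm.
- block: Black machined fixture block, loose on the plate, 50 (its x) x 70 (its y) mm, body 22 mm high, with two pins (tops at 34 mm); 0.15 to 0.3 kg. Origin at the centre of its underside. Starts up to 0.35 rad askew near the plate's -y end, off the rail. Home: +x face on the rail, +y face on the button, so its origin is at x = +20, y = +55 mm of the plate and its axes parallel to the plate's.
- cam_lever (a joint): Lever angle in rad: 0 open, 1.75 fully closed at its limit; closes counter-clockwise from above. Starts at 0 to 0.35. At 0 the arm points along the plate's -x from the pivot, at 1.57 along its -y. Arm 11 mm wide, 7 mm thick, 20 to 27 mm above the plate's top. Stiff hinge (0.1 N m), stays where left. From about 1.5 on it clamps a block that is home and needs a firmer push.
- lever_pivot (a point): Pivot of the cam lever on the plate's top, at x = -26.5, y = +55 mm of the plate. Round it, under the arm, turns an eccentric disc (32 mm diameter, 3 to 19 mm above the plate's top); with the lever under 0.35 it stands at least 5 mm clear of a block that is home.
- lever_knob (a point): Middle of the upright red knob (19 mm diameter, 26 mm high) at the end of the lever's arm, 78 mm from the pivot and 33 mm above the plate's top; the knob's top is 46 mm above the plate's top.
- plug_gauge: Plug gauge, grey with a green and a red ring, 21 x 97 x 18 mm, lying on the bench on the block's side of the plate; origin at the centre of its underside, long axis y. Bystander.
- bush: Brass-coloured flanged bush standing on its flange, 36 mm diameter, 28 mm high, on the bench beside the plate on the block's side; origin at the centre of its underside. Bystander.
- calliper: Steel sliding calliper, 76 x 200 x 11 mm, lying on the bench to the left of the plate; origin at the centre of its underside, long axis y. Bystander.
- paste_tin: Blue round tin, 57 mm diameter, 44 mm high, standing on the bench left of the plate near its end-stop end; origin at the centre of its underside. Bystander.
Mind the look-alikes: they are no part of the job. Leave any orange look-alike of the block alone.

How it is judged:
By the outcome, as a careful person would: the job done as asked, in the order asked, and still so for the second after the job is handed in, with the robot touching nothing.
It also fails if it takes over 58 s, if anything falls off the work surface, if the arm or the gripper's body presses on something with over 40 N, if the wrist force passes 120 N, or if a joint passes its speed limit or range.

## Working session

There is one attempt and no reset: what is moved stays moved. The work goes in short steps, Python scripts to look and compute and a tool call to move; the robot and the scene stay as the last step left them, time stands still between calls to the robot, and variables do not carry over. Pictures are saved under pics/ and viewed, at most 10 in all, crops included, and the job is handed in when it is done.

Besides the shell and the picture viewer there is one more tool, called after "Call:" as a command line: name --argument value ..., lists and objects as JSON in quotes. drive_tool: Moves the arm, as the interface text tells. Its arguments: {"type":"object","properties":{"plan":{"type":"array","items":{"type":"array","items":{"type":"array","items":{"type":"number"}}}},"grip_force":{"type":"number"}},"required":["plan"]}

```bash
mkdir -p pics
cat > h.py <<'E'
import numpy as np, cv2
from station import state, cams, hand_in, robot
def cap(n):
    c=cams.capture(n); f=200/np.tan(np.radians(c["vertical_fov"])/2)
    return c,f
def ray(c,f,uv,z):
    T=np.array(c["world_to_cam"]);R=T[:3,:3];t=T[:3,3];o=-R.T@t
    d=R.T@np.array([(uv[0]-c["cx"])/f,(uv[1]-c["cy"])/f,1]);return o+d*(z-o[2])/d[2]
def proj(c,f,p):
    T=np.array(c["world_to_cam"]);q=T[:3,:3]@p+T[:3,3];return np.array([c["cx"]+f*q[0]/q[2],c["cy"]+f*q[1]/q[2]])
E
python3 - <<'E'
from h import *
for n in("top","side"):
    c,f=cap(n);cv2.imwrite(f"pics/{n}0.png",c["img"][:,:,::-1])
    T=np.array(c["world_to_cam"]);print(n,f,c["cx"],c["cy"],-T[:3,:3].T@T[:3,3],T[2,:3])
print(state(),robot.hold_point_z)
E
```

```text
top 466.262750863783 327.3862336142639 214.50656660557485 [ 0.07254217 -0.11430578  1.10039748] [ 0.41220252  0.07143196 -0.90828771]
side 507.1237528872267 326.10500518699587 196.88226011922922 [ 0.53348593 -1.1215558   0.79298461] [ 0.01006394  0.8295859  -0.55828841]
{'clock': 0.1, 'joints': array([-1.29198238e+00,  2.13342480e-01, -3.49554391e-02,  1.32351082e+00,
        5.44103135e-06,  1.57080379e+00]), 'qvel': array([-0.00062415, -0.00118557,  0.0016641 ,  0.00067118,  0.00097638,
        0.00036209]), 'tau': array([-1.15247851e-03, -6.87246609e+01,  4.87806237e+01,  1.20391903e-02,
       -1.98875032e-04,  1.65132923e-05]), 'tool_pos': array([ 0.13752805, -0.48040648,  0.23086413]), 'tool_rot': array([-3.11012274e+00, -4.36391689e-01,  2.12455091e-04]), 'ft_force': array([-6.00151487e-01, -2.06994607e-02, -1.24389129e-04]), 'ft_torque': array([ 0.00873752, -0.00593724, -0.05995556]), 'gripper_force': 0.0, 'width': 0.08543417068838333} 0.0187
```

View pics/top0.png

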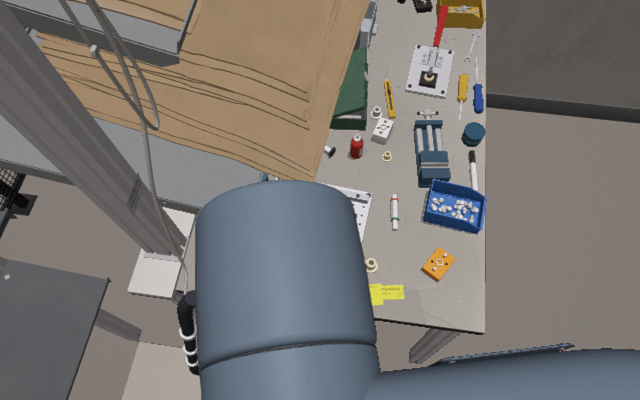

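View pics/side0.png

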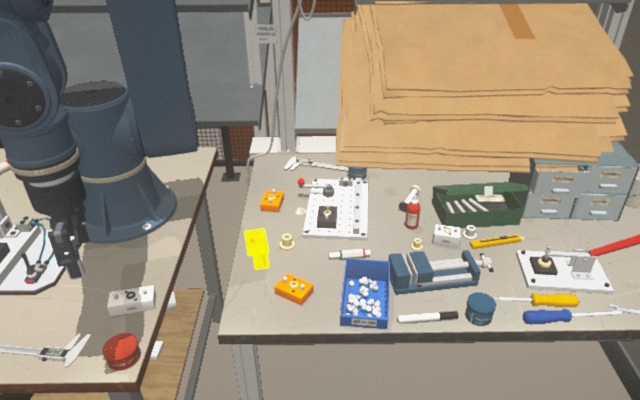

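Run:
```python
from h import *
c,f=cap("side")
cv2.imwrite("pics/side1.png",cv2.resize(c["img"][140:270,230:400,::-1],None,fx=4.6,fy=4.6,interpolation=cv2.INTER_CUBIC))
for uv in[(315,178),(368,181),(303,233),(366,238),(301,182)]:print(uv,ray(c,f,uv,0.012))
```

```text
(315, 178) [0.51648026 0.13824972 0.012     ]
(368, 181) [0.66983274 0.119178   0.012     ]
(303, 233) [ 0.48773543 -0.12147445  0.012     ]
(366, 238) [ 0.6432777  -0.14395296  0.012     ]
(301, 182) [0.47619465 0.11705463 0.012     ]
```

View pics/side1.png

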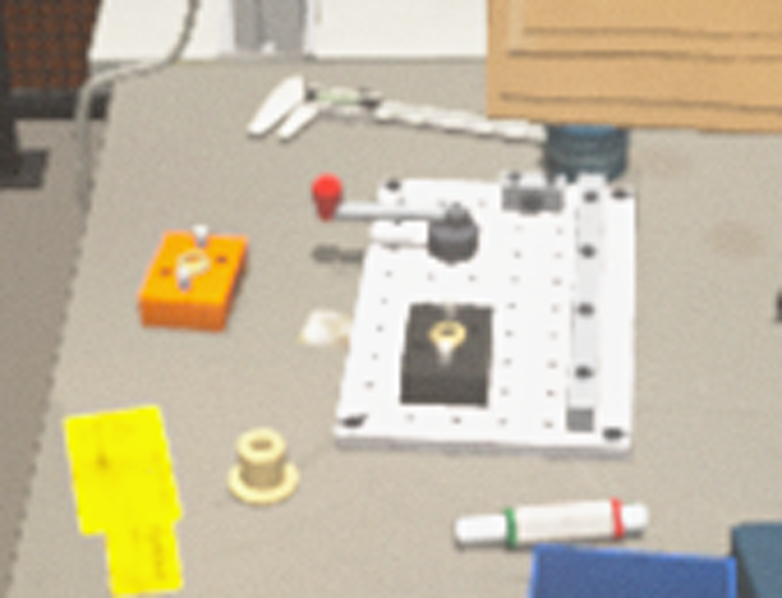

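Call:
drive_tool --plan '[[[0, 0, -22, 0.21, 0.16, 0, 0.4], [0, 0, -22, 0.21, 0.16, 0, 0.4], [0, 0, -22, 0.21, 0.16, 0, 0.4], [0, 0, -22, 0.21, 0.16, 0, 0.4], [0, 0, -22, 0.21, 0.16, 0, 0.4], [0, 0, -22, 0.21, 0.16, 0, 0.4], [0, 0, -22, 0.21, 0.16, 0, 0.4], [0, 0, -22, 0.21, 0.16, 0, 0.4], [0, 0, -22, 0.21, 0.16, 0, 0.4]]]'

```text
clock: 1.05
tool_pos: [0.3469, -0.3211, 0.2312]
tool_rot: [-3.137, 0.166, 0.001]
ft_force: [-0.0, 0.0, 1.1]
width: 0.0513
gripper_force: 0.0
```

Run:
```python
from h import *
c,f=cap("top");cv2.imwrite("pics/top2.png",c["img"][:,:,::-1])
for p in[(.516,.138,.012),(.67,.119,.012),(.488,-.121,.012),(.643,-.144,.012)]:print(proj(c,f,np.array(p)))
s=state();print(s["clock"],s["joints"],s["tool_pos"],s["tool_rot"],s["width"])
```

```text
[259.8835731  224.19408675]
[278.42865173 172.96524189]
[359.61504344 247.52106052]
[375.10474497 193.69424877]
1.1 [-7.46992527e-01  1.57029654e-01 -1.02966549e-01  1.31101463e+00
 -1.69861103e-04  2.50107714e+00] [ 0.34684956 -0.32125387  0.23125749] [-3.13713496e+00  1.67174328e-01  4.29665719e-04] 0.0514778640588325
```

View pics/top2.png

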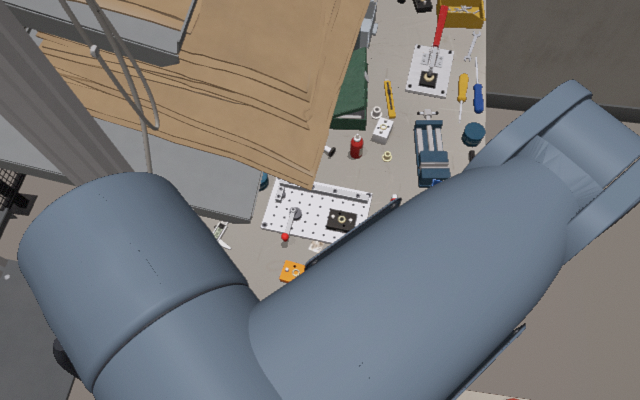

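```bash
cat >> h.py <<'E'
def crop(c,x0,y0,x1,y1,k):return cv2.resize(c["img"][y0:y1,x0:x1],None,fx=k,fy=k,interpolation=cv2.INTER_CUBIC)
E
python3 - <<'E'
from h import *
c,f=cap("top");k=6;x0,y0=250,165
I=crop(c,x0,y0,385,255,k);cv2.imwrite("pics/top3.png",I[:,:,::-1])
hsv=cv2.cvtColor(I,cv2.COLOR_RGB2HSV)
g=lambda p:((p[0]+.5)/k-.5+x0,(p[1]+.5)/k-.5+y0)
m=(I.min(2)>170).astype(np.uint8);m=cv2.morphologyEx(m,cv2.MORPH_CLOSE,np.ones((25,25)))
cs=cv2.findContours(m,0,2)[0];q=max(cs,key=cv2.contourArea)
h=cv2.convexHull(q);a=cv2.approxPolyDP(h,25,True)[:,0];print("plate",a.tolist(),[ray(c,f,g(p),.012)[:2].round(4).tolist() for p in a])
m=(I.max(2)<75).astype(np.uint8)
for q in cv2.findContours(m,0,2)[0]:
    if cv2.contourArea(q)>1500:
        r=cv2.minAreaRect(q);b=cv2.boxPoints(r);print("black",r,[ray(c,f,g(p),.034)[:2].round(4).tolist() for p in b])
m=((hsv[...,1]>150)&((hsv[...,0]<8)|(hsv[...,0]>172))).astype(np.uint8)
for q in cv2.findContours(m,0,2)[0]:
    if cv2.contourArea(q)>300:
        M=cv2.moments(q);p=(M["m10"]/M["m00"],M["m01"]/M["m00"]);print("red",p,cv2.contourArea(q),ray(c,f,g(p),.048))
E
```

```text
plate [[63, 369], [156, 74], [737, 170], [701, 322], [407, 539]] [[0.5109, 0.1364], [0.657, 0.1243], [0.6443, -0.1368], [0.5697, -0.1291], [0.4556, -0.0198]]
black ((546.4017944335938, 339.271240234375), (166.100341796875, 120.94486999511719), 11.768289566040039) [[0.5187, -0.03], [0.5739, -0.0325], [0.5676, -0.1023], [0.5129, -0.0985]]
black ((624.095947265625, 414.1127624511719), (42.87679672241211, 477.5404052734375), 54.81930160522461) [[0.4504, -0.0252], [0.5947, -0.1699], [0.5799, -0.1816], [0.437, -0.0373]]
black ((85.49861907958984, 119.38890075683594), (36.94132995605469, 90.8170166015625), 44.29268264770508) [[0.6069, 0.1629], [0.6421, 0.142], [0.6311, 0.1281], [0.5961, 0.149]]
red (209.70966632266942, 431.4621029698429) 1453.5 [0.47752449 0.0634328  0.048     ]
```

View pics/top3.png

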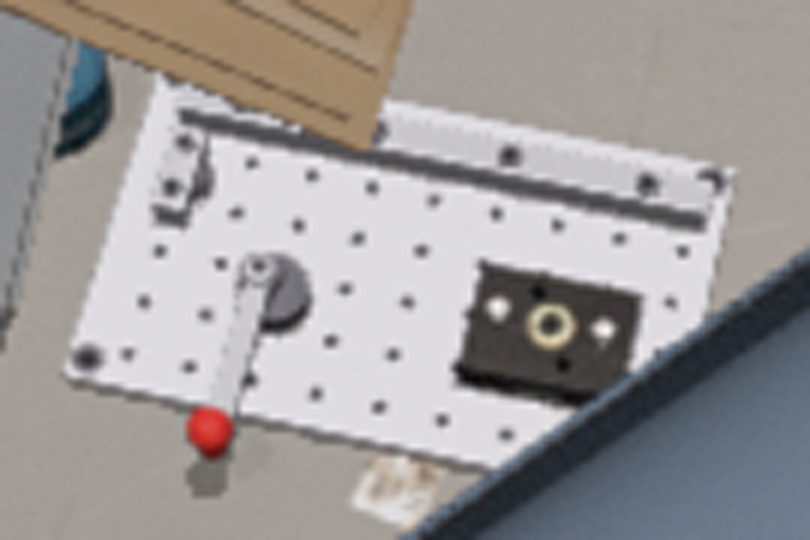

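```bash
cat >> h.py <<'E'
def frame(yaw,ctr):
    R=np.array([[np.cos(yaw),-np.sin(yaw)],[np.sin(yaw),np.cos(yaw)]]);return R,np.array(ctr)
E
python3 - <<'E'
from h import *
c,f=cap("top");k=6
g=lambda p:((p[0]+.5)/k-.5+250,(p[1]+.5)/k-.5+165)
for n,p,z in[("scr",(88,356),.013),("scr",(711,180),.013),("pivot",(260,266),.039),("railbot",(182,124),.012),("railbot",(705,230),.012),("railtop-end",(705,216),.032),
 ("edge",(63,372),.012),("edge",(410,448),.012),("edge",(485,465),.012),("h1",(145,301),.012),("h1",(252,163),.012),("h2",(683,251),.012),("h3",(506,434),.012),("h3",(128,354),.012)]:
    print(n,ray(c,f,g(p),z)[:2].round(4))
for p in[(480,264),(641,296),(460,370),(628,386)]:print("blk",ray(c,f,g(p),.034)[:2].round(4))
print("bore",ray(c,f,g((550,324)),.036))
E
```

```text
scr [0.5179 0.1269]
scr [ 0.6374 -0.1261]
pivot [0.5577 0.0575]
railbot [0.6338 0.1081]
railbot [ 0.6134 -0.1261]
railtop-end [ 0.61   -0.1252]
edge [0.5096 0.1362]
edge [ 0.4956 -0.0149]
edge [ 0.4924 -0.0471]
h1 [0.5469 0.1079]
h1 [0.6189 0.0741]
h2 [ 0.602  -0.1178]
h3 [ 0.5073 -0.0538]
h3 [0.5215 0.1104]
blk [ 0.5736 -0.0336]
blk [ 0.5681 -0.1026]
blk [ 0.5243 -0.0322]
blk [ 0.5267 -0.1021]
bore [ 0.54922174 -0.06656684  0.036     ]
```

Call:
drive_tool --plan '[[[0, 0, 90, 0.14, 0.26, 0, 0.6], [0, 0, 90, 0.14, 0.26, 0, 0.6], [0, 0, 90, 0.14, 0.26, 0, 0.6], [0, 0, 90, 0.14, 0.26, 0, 0.6], [0, 0, 90, 0.14, 0.26, 0, 0.6], [0, 0, 90, 0.14, 0.26, 0, 0.6], [0, 0, 90, 0.14, 0.26, 0, 0.6], [0, 0, 90, 0.14, 0.26, 0, 0.6], [0, 0, 90, 0.14, 0.26, 0, 0.6], [0, 0, 90, 0.14, 0.26, 0, 0.6], [0, 0, 170, 0.14, 0.26, -0.05, 0.6], [0, 0, 170, 0.14, 0.26, -0.05, 0.6], [0, 0, 170, 0.14, 0.26, -0.1, 0.6], [0, 0, 170, 0.14, 0.26, -0.1, 0.6], [0, 0, 170, 0.14, 0.26, -0.1, 0.6], [0, 0, 170, 0.14, 0.26, -0.1, 0.6], [0, 0, 170, 0.14, 0.26, -0.1, 0.6], [0, 0, 170, 0.14, 0.26, -0.1, 0.6], [0, 0, 170, 0.14, 0.26, -0.1, 0.6], [0, 0, 170, 0.14, 0.26, -0.1, 0.6]]]'

```text
clock: 3.2
tool_pos: [0.4875, -0.0614, 0.1313]
tool_rot: [0.43, 3.112, -0.0]
ft_force: [0.3, -0.2, -0.3]
width: 0.0342
gripper_force: 0.0
```

Run:
```python
from h import *
s=state();print(s["clock"],s["joints"].round(3),s["tool_pos"],s["tool_rot"],s["width"],s["ft_force"])
from scipy.spatial.transform import Rotation as Ro
y=Ro.from_rotvec(s["tool_rot"]).as_matrix()[:,1];print(np.degrees(np.arctan2(y[1],y[0])))
```

```text
3.2 [-0.125  0.237 -0.26   1.073 -0.     0.15 ] [ 0.48748867 -0.06142349  0.13132581] [ 4.30354122e-01  3.11193600e+00 -1.06901773e-04] 0.03418281704468278 [ 0.26745191 -0.15501873 -0.31569945]
74.25284648760922
```

Call:
drive_tool --plan '[[[0, 0, 8, 0, 0, -0.04, 0.6], [0, 0, 10.7, 0, 0, -0.08, 0.6], [0, 0, 10.7, 0, 0, -0.113, 0.6], [0, 0, 10.7, 0, 0, -0.113, 0.6], [0, 0, 10.7, 0.01, -0.0009, -0.113, 0.6], [0, 0, 10.7, 0.018, -0.0016, -0.113, 0.6], [0, 0, 10.7, 0.023, -0.002, -0.113, 0.6], [0, 0, 10.7, 0.028, -0.0025, -0.113, 0.6], [0, 0, 10.7, 0.033, -0.0029, -0.113, 0.6], [0, 0, 10.7, 0.038, -0.0033, -0.113, 0.6], [0, 0, 10.7, 0.043, -0.0038, -0.113, 0.6], [0, 0, 10.7, 0.048, -0.0042, -0.113, 0.6], [0, 0, 10.7, 0.053, -0.0046, -0.113, 0.6], [0, 0, 10.7, 0.058, -0.0051, -0.113, 0.6], [0, 0, 10.7, 0.061, -0.0053, -0.113, 0.6], [0, 0, 10.7, 0.063, -0.0055, -0.113, 0.6]]]'

```text
clock: 4.8
tool_pos: [0.5509, -0.0662, 0.0182]
tool_rot: [-0.146, -3.138, 0.0]
ft_force: [-0.7, 0.3, 0.9]
width: 0.034
gripper_force: 0.6
```

Run:
```python
from h import *
c,f=cap("side");a=crop(c,280,160,385,250,5)
d,g=cap("top");b=crop(d,250,165,385,255,4)
o=np.zeros((450+360,540,3),np.uint8);o[:450,:525]=a;o[450:,:540]=b
cv2.imwrite("pics/s4.png",cv2.resize(o,None,fx=.74,fy=.74)[:,:,::-1])
s=state();print(s["clock"],s["joints"].round(3),s["tool_pos"],s["ft_force"],s["ft_torque"])
```

```text
4.9 [-0.12   0.455 -0.256  0.859  0.    -0.027] [ 0.55086574 -0.06618195  0.01827644] [ 0.70423923 -0.00281017  0.2572389 ] [-0.03533074 -0.05687352 -0.01561291]
```

View pics/s4.png

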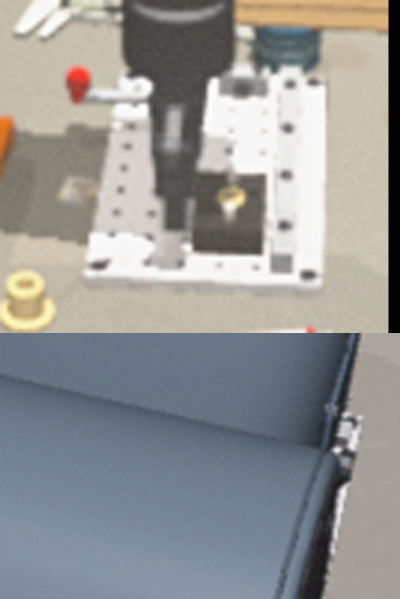

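Call:
drive_tool --plan '[[[0, 0, 0, 0.002, -0.0002, 0, 0.6], [0, 0, 0, 0.004, -0.0004, 0, 0.6], [0, 0, 0, 0.005, -0.0004, 0, 0.6], [0, 0, 0, 0.006, -0.0005, 0, 0.6], [0, 0, 0, 0.006, -0.0005, 0, 0.6]]]'

```text
clock: 5.4
tool_pos: [0.5552, -0.0666, 0.018]
tool_rot: [-0.146, -3.136, -0.0]
ft_force: [-8.2, -0.4, 5.4]
width: 0.034
gripper_force: 4.7
```

Call:
drive_tool --plan '[[[0, 0, 0, -0.015, 0.0013, 0, 0.6], [0, 0, 0, -0.015, 0.0013, 0, 0.6], [0, 0, 0, -0.015, 0.0013, 0.045, 0.8], [0, 0, 0, -0.015, 0.0013, 0.07, 1], [0, 0, 0, -0.015, 0.0013, 0.07, 1], [0, 0, 0, 0.0296, -0.0686, 0.07, 1], [0, 0, 0, 0.0296, -0.0686, 0.07, 1], [0, 0, 0, 0.0296, -0.0686, 0.07, 1], [0, 0, 0, 0.0296, -0.0686, 0.04, 1], [0, 0, 0, 0.0296, -0.0686, 0.015, 1], [0, 0, 0, 0.0296, -0.0686, 0.003, 1], [0, 0, 0, 0.0296, -0.0686, 0.003, 1]]]'

```text
clock: 6.6
tool_pos: [0.585, -0.1347, 0.0196]
tool_rot: [-0.145, -3.135, -0.001]
ft_force: [0.1, 0.2, 1.5]
width: -0.0003
gripper_force: 0.0
```

Run:
```python
from h import *
c,f=cap("side");a=crop(c,270,150,385,255,5.5)
cv2.imwrite("pics/s5.png",a[:,:,::-1])
s=state();print(s["clock"],s["tool_pos"],s["ft_force"],s["width"])
```

```text
6.65 [ 0.58587072 -0.13496601  0.0210399 ] [ 0.78496629 -0.12725826  0.62790296] -0.00017646001601764595
```

View pics/s5.png

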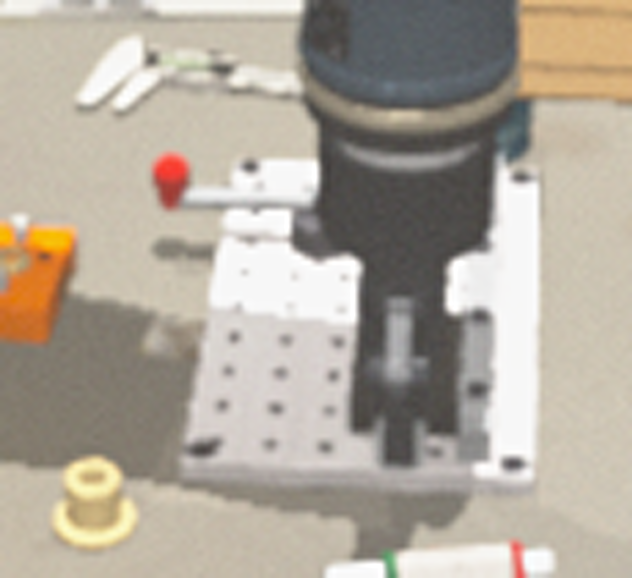

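Call:
drive_tool --plan '[[[0, 0, 0, 0.0009, 0.01, 0, 1], [0, 0, 0, 0.0014, 0.016, 0, 1], [0, 0, 0, 0.002, 0.022, 0, 1], [0, 0, 0, 0.0026, 0.029, 0, 1], [0, 0, 0, 0.0033, 0.036, 0, 1], [0, 0, 0, 0.0039, 0.043, 0, 1], [0, 0, 0, 0.0046, 0.05, 0, 1], [0, 0, 0, 0.0053, 0.057, 0, 1], [0, 0, 0, 0.0059, 0.064, 0, 1], [0, 0, 0, 0.0066, 0.071, 0, 1], [0, 0, 0, 0.0072, 0.078, 0, 1], [0, 0, 0, 0.0079, 0.085, 0, 1], [0, 0, 0, 0.0086, 0.092, 0, 1], [0, 0, 0, 0.0092, 0.099, 0, 1], [0, 0, 0, 0.0099, 0.106, 0, 1], [0, 0, 0, 0.0105, 0.113, 0, 1], [0, 0, 0, 0.0112, 0.119, 0, 1], [0, 0, 0, 0.0117, 0.124, 0, 1], [0, 0, 0, 0.0121, 0.128, 0, 1]]]'

```text
clock: 8.55
tool_pos: [0.5983, -0.0068, 0.0213]
tool_rot: [-0.146, -3.138, 0.0]
ft_force: [-0.0, -1.6, 0.9]
width: -0.0002
gripper_force: 0.5
```

Call:
drive_tool --plan '[[[0, 0, 0, 0.0002, 0.002, 0, 1], [0, 0, 0, 0.0004, 0.004, 0, 1], [0, 0, 0, 0.0005, 0.005, 0, 1], [0, 0, 0, 0.0005, 0.006, 0, 1]]]'

```text
clock: 8.95
tool_pos: [0.5988, -0.0013, 0.0213]
tool_rot: [0.146, 3.138, -0.0]
ft_force: [0.2, -0.7, 0.4]
width: -0.0001
gripper_force: 0.5
```

Call:
drive_tool --plan '[[[0, 0, 0, 0.0002, 0.002, 0, 1], [0, 0, 0, 0.0003, 0.003, 0, 1], [0, 0, 0, 0.0004, 0.004, 0, 1], [0, 0, 0, 0.0004, 0.005, 0, 1], [0, 0, 0, 0.0004, 0.005, 0, 1]]]'

```text
clock: 9.45
tool_pos: [0.5992, 0.0036, 0.0213]
tool_rot: [0.146, 3.138, -0.0]
ft_force: [0.1, -1.8, 0.4]
width: 0.0001
gripper_force: 0.9
```

Call:
drive_tool --plan '[[[0, 0, 0, 0.0001, 0.001, 0, 1], [0, 0, 0, 0.0002, 0.002, 0, 1], [0, 0, 0, 0.0003, 0.003, 0, 1], [0, 0, 0, 0.0003, 0.003, 0, 1]]]'

```text
clock: 9.85
tool_pos: [0.5995, 0.0043, 0.0214]
tool_rot: [0.149, 3.138, -0.007]
ft_force: [0.4, -18.7, 1.9]
width: 0.0002
gripper_force: 9.7
```

Call:
drive_tool --plan '[[[0, 0, 0, -0.001, -0.012, 0, 1], [0, 0, 0, -0.001, -0.012, 0, 1], [0, 0, 0, -0.001, -0.012, 0.045, 1], [0, 0, 0, -0.001, -0.012, 0.08, 1], [0, 0, 0, -0.001, -0.012, 0.08, 1], [0, 0, 0, -0.118, 0.0926, 0.08, 1], [0, 0, 0, -0.118, 0.0926, 0.08, 1], [0, 0, 0, -0.118, 0.0926, 0.08, 1], [0, 0, 0, -0.118, 0.0926, 0.08, 1], [0, 0, 0, -0.118, 0.0926, 0.08, 1]]]'

```text
clock: 10.85
tool_pos: [0.4806, 0.1004, 0.1014]
tool_rot: [-0.142, -3.138, -0.001]
ft_force: [-0.1, 0.0, 0.3]
width: -0.0
gripper_force: 0.0
```

Run:
```python
from h import *
c,f=cap("side");a=crop(c,280,150,385,250,5.5)
d,g=cap("top");b=crop(d,250,165,385,255,4)
o=np.zeros((550+360,578,3),np.uint8);o[:550,:578]=a;o[550:,:540]=b
cv2.imwrite("pics/s6.png",cv2.resize(o,None,fx=.65,fy=.65)[:,:,::-1])
s=state();print(s["clock"],s["tool_pos"],s["ft_force"],s["width"])
```

```text
10.95 [0.48222783 0.09918562 0.10135208] [ 0.4264634  -0.12379112 -0.13564638] -0.0002850834996657856
```

View pics/s6.png

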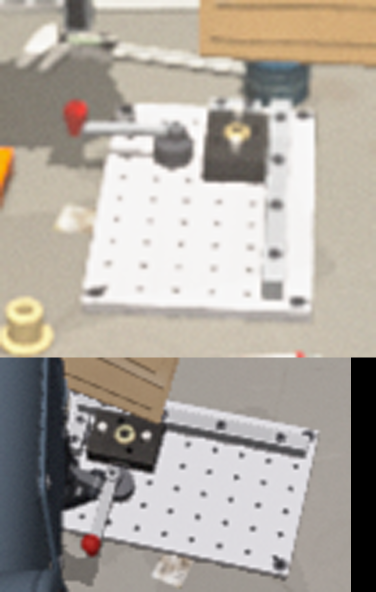

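Run:
```python
from h import *
R,t0=frame(np.radians(-5),[577.7,.4])
cur=np.array([481.4,99.2])
def P(d,off=24):
    a=np.radians(d);u=np.array([-np.cos(a),-np.sin(a)]);t=np.array([np.sin(a),-np.cos(a)])
    return R@(np.array([-26.5,55])+78*u-off*t)+t0
for d in list(range(0,85,6))+[88,92,96,100,102,104,106]:print(d,((P(d)-cur)/1000).round(4).tolist())
```

```text
0 [-0.0009, -0.011]
6 [-0.0037, -0.0191]
12 [-0.0056, -0.0274]
18 [-0.0067, -0.0359]
24 [-0.0069, -0.0444]
30 [-0.0061, -0.0529]
36 [-0.0045, -0.0613]
42 [-0.002, -0.0695]
48 [0.0013, -0.0773]
54 [0.0054, -0.0848]
60 [0.0103, -0.0918]
66 [0.0159, -0.0983]
72 [0.0221, -0.1041]
78 [0.0289, -0.1093]
84 [0.0363, -0.1137]
88 [0.0414, -0.1162]
92 [0.0466, -0.1183]
96 [0.0521, -0.1201]
100 [0.0576, -0.1215]
102 [0.0604, -0.122]
104 [0.0632, -0.1225]
106 [0.066, -0.1228]
```

Call:
drive_tool --plan '[[[0, 0, 0, 0, 0, -0.03, 1], [0, 0, 0, 0, 0, -0.059, 1], [0, 0, 0, 0, 0, -0.059, 1]]]'

```text
clock: 11.25
tool_pos: [0.4802, 0.0981, 0.0393]
tool_rot: [-0.148, -3.133, 0.002]
ft_force: [0.2, 0.3, -0.1]
width: 0.0
gripper_force: 0.0
```

Call:
drive_tool --plan '[[[0, 0, 0, 0, -0.005, 0, 1], [0, 0, 0, -0.0009, -0.011, 0, 1], [0, 0, 6, -0.0037, -0.0191, 0, 1], [0, 0, 12, -0.0056, -0.0274, 0, 1], [0, 0, 18, -0.0067, -0.0359, 0, 1], [0, 0, 24, -0.0069, -0.0444, 0, 1], [0, 0, 30, -0.0061, -0.0529, 0, 1], [0, 0, 36, -0.0045, -0.0613, 0, 1], [0, 0, 42, -0.002, -0.0695, 0, 1], [0, 0, 48, 0.0013, -0.0773, 0, 1], [0, 0, 54, 0.0054, -0.0848, 0, 1], [0, 0, 60, 0.0103, -0.0918, 0, 1], [0, 0, 66, 0.0159, -0.0983, 0, 1], [0, 0, 72, 0.0221, -0.1041, 0, 1], [0, 0, 78, 0.0289, -0.1093, 0, 1], [0, 0, 78, 0.0289, -0.1093, 0, 1]]]'

```text
clock: 12.85
tool_pos: [0.5118, -0.011, 0.0436]
tool_rot: [-1.861, 2.529, -0.002]
ft_force: [-0.3, 0.4, 0.4]
width: -0.0001
gripper_force: 0.0
```

Run:
```python
from h import *
c,f=cap("side");a=crop(c,280,150,385,250,5.5)
d,g=cap("top");b=crop(d,250,165,385,255,4)
o=np.zeros((550+360,578,3),np.uint8);o[:550,:578]=a;o[550:,:540]=b
cv2.imwrite("pics/s7.png",cv2.resize(o,None,fx=.65,fy=.65)[:,:,::-1])
s=state();print(s["clock"],s["tool_pos"],s["ft_force"],s["joints"].round(2))
```

```text
12.95 [ 0.51077306 -0.01034306  0.04309511] [ 0.00711807  0.45995186 -0.88233896] [-0.02  0.35 -0.35  0.87 -0.   -1.28]
```

View pics/s7.png

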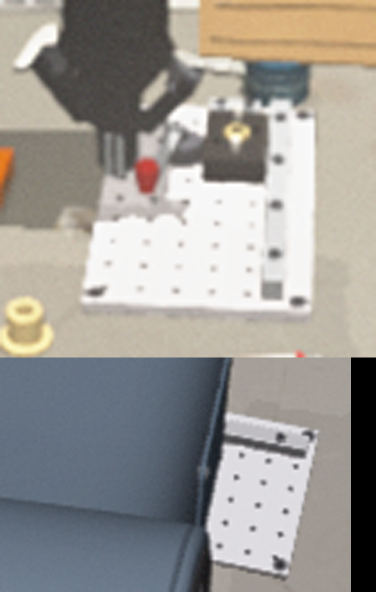

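Call:
drive_tool --plan '[[[0, 0, 3, 0.0037, -0.0022, 0, 1], [0, 0, 6, 0.0074, -0.0044, 0, 1], [0, 0, 8, 0.01, -0.0057, 0, 1], [0, 0, 10, 0.0125, -0.0069, 0, 1], [0, 0, 12, 0.0151, -0.008, 0, 1], [0, 0, 14, 0.0177, -0.009, 0, 1], [0, 0, 14, 0.0177, -0.009, 0, 1]]]'

```text
clock: 13.65
tool_pos: [0.528, -0.019, 0.0427]
tool_rot: [-2.154, 2.287, -0.0]
ft_force: [-1.3, -0.0, 0.2]
width: 0.0002
gripper_force: 0.7
```

Call:
drive_tool --plan '[[[0, 0, 2, 0.0027, -0.0009, 0, 1], [0, 0, 4, 0.0055, -0.0018, 0, 1], [0, 0, 6, 0.0083, -0.0025, 0, 1], [0, 0, 8, 0.011, -0.0032, 0, 1], [0, 0, 8, 0.011, -0.0032, 0, 1]]]'

```text
clock: 14.15
tool_pos: [0.5388, -0.0221, 0.0425]
tool_rot: [2.308, -2.131, -0.0]
ft_force: [-3.0, -0.1, 3.5]
width: -0.0004
gripper_force: 1.9
```

Call:
drive_tool --plan '[[[0, 0, 1, 0.0014, -0.0003, 0, 1], [0, 0, 2, 0.0028, -0.0005, 0, 1], [0, 0, 2, 0.0028, -0.0005, 0, 1]]]'

```text
clock: 14.45
tool_pos: [0.5414, -0.0227, 0.0424]
tool_rot: [2.346, -2.089, -0.001]
ft_force: [-5.1, -1.0, 6.4]
width: -0.0003
gripper_force: 3.9
```

Call:
drive_tool --plan '[[[0, 0, 1, 0.001, -0.0002, 0, 1], [0, 0, 1, 0.002, -0.0003, 0, 1], [0, 0, 1, 0.002, -0.0003, 0, 1]]]'

```text
clock: 14.75
tool_pos: [0.5419, -0.023, 0.0422]
tool_rot: [2.362, -2.068, -0.004]
ft_force: [-16.3, -0.5, 12.8]
width: -0.0001
gripper_force: 9.6
```

Call:
drive_tool --plan '[[[0, 0, 0, 0.001, -0.0002, 0, 1], [0, 0, 0, 0.0015, -0.0003, 0, 1], [0, 0, 0, 0.0015, -0.0003, 0, 1]]]'

```text
clock: 15.05
tool_pos: [0.5423, -0.023, 0.042]
tool_rot: [2.361, -2.067, -0.007]
ft_force: [-22.3, 0.9, 17.0]
width: 0.0001
gripper_force: 13.9
```

Call:
drive_tool --plan '[[[0, 0, 0, -0.02, 0.003, 0, 1], [0, 0, 0, -0.02, 0.003, 0, 1], [0, 0, 0, -0.02, 0.003, 0.05, 1], [0, 0, 0, -0.02, 0.003, 0.1, 1], [0, 0, 0, -0.02, 0.003, 0.15, 1], [0, 0, 0, -0.18, -0.28, 0.19, 1], [0, 0, 0, -0.18, -0.28, 0.19, 1], [0, 0, 0, -0.18, -0.28, 0.19, 1], [0, 0, 0, -0.18, -0.28, 0.19, 1], [0, 0, 0, -0.18, -0.28, 0.19, 1], [0, 0, 0, -0.18, -0.28, 0.19, 1], [0, 0, 0, -0.18, -0.28, 0.19, 1], [0, 0, 0, -0.18, -0.28, 0.19, 1], [0, 0, 0, -0.18, -0.28, 0.19, 1]]]'

```text
clock: 16.45
tool_pos: [0.3656, -0.3037, 0.2324]
tool_rot: [-2.363, 2.07, -0.001]
ft_force: [0.2, 0.1, -0.4]
width: -0.0
gripper_force: 0.0
```

Run:
```python
from h import *
c,f=cap("top");k=6;x0,y0=250,165
I=crop(c,x0,y0,385,255,k);cv2.imwrite("pics/top8.png",I[:,:,::-1])
g=lambda p:((p[0]+.5)/k-.5+x0,(p[1]+.5)/k-.5+y0)
hsv=cv2.cvtColor(I,cv2.COLOR_RGB2HSV)
R,t0=frame(np.radians(-5),[.5777,.0004])
m=((hsv[...,1]>150)&((hsv[...,0]<8)|(hsv[...,0]>172))).astype(np.uint8)
q=max(cv2.findContours(m,0,2)[0],key=cv2.contourArea)
M=cv2.moments(q);p=(M["m10"]/M["m00"],M["m01"]/M["m00"]);w=R.T@(ray(c,f,g(p),.048)[:2]-t0)*1000
v=w-[-26.5,55];print("knob",w,np.hypot(*v),"theta",np.arctan2(-v[1],-v[0]))
for n,q in[("bore",(20,55,.036)),("c1",(-5,20,.034)),("c2",(-5,90,.034)),("c3",(45,20,.034))]:
    w=R@(np.array(q[:2])/1000)+t0;u=proj(c,f,np.r_[w,q[2]]);print(n,((u-[x0,y0]+.5)*k-.5).round())
print(state()["clock"],state()["ft_force"])
```

```text
knob [-13.46969174 -21.64071128] 77.74051426602526 theta 1.7392040773919495
bore [288. 177.]
c1 [353. 246.]
c2 [194. 213.]
c3 [382. 144.]
16.5 [0.61752478 0.176584   0.09630213]
```

View pics/top8.png

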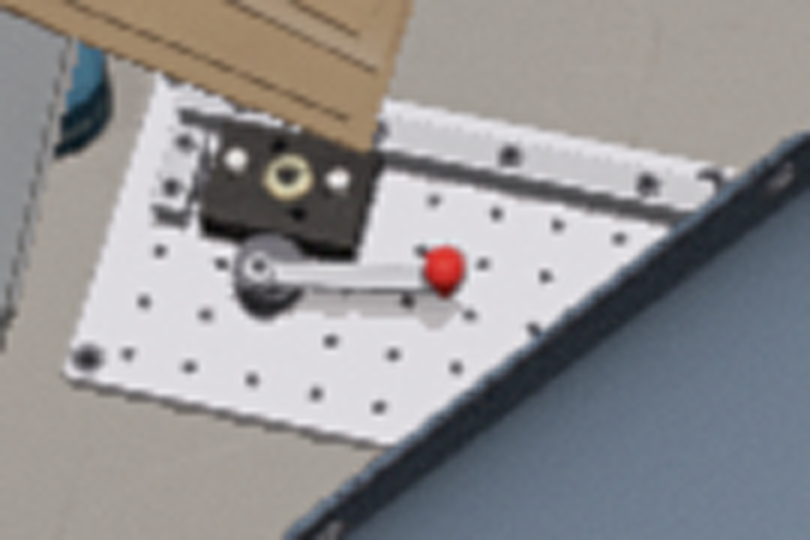

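The top view shows the bore at (288,176), against a predicted home of (288,177). The knob at (443,270) puts the lever at about 1.74 rad, so it is fully closed and the block is clamped in its corner. I'm handing in.

```bash
python3 -c "
from station import hand_in;print(hand_in())"
```

```text
the job is handed in; nothing more can be done
None
```

The block is flat along the back rail and up against the end stop, and the cam lever was then pushed closed to its limit (about 1.74 rad by the camera), clamping the block; the job is handed in at about 16.5 s on the robot's clock, with the arm clear of everything.

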